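Start three sample timers in order

ROBOT

A 6-joint arm with a two-finger parallel gripper is mounted at the origin on a cart in front of the work surface, level with it; the furniture and walls round the work are solid. World frame = base frame: x ahead of the robot, y to its left, z up, the work surface at z = 0. Lengths are in m, angles in degrees, forces in N, time in s.
With the tool pointing down it reaches from about 0.4 to 0.825 m from the base axis. Payload 7 kg.
Tool frame: the origin (TCP) lies midway between the tips of the shut fingers; the grasp point (between the pads) lies 19 mm behind it; z points along the fingers, y is the direction in which the jaws open and shut (so a half turn about z gives the same grasp; the last joint's range is limited). The gripper opens to 88 mm and grips with 3 to 60 N. Pads are 19 mm wide; open, the fingers measure 130 mm over their backs; the gripper's body (78 mm by 193 mm) begins 47 mm behind the grasp point.
Start: joints at [81.48, 20.546, 0.682, 0, -70.136, -16.507], TCP at [0.286, 0.612, 0.197] pointing down, gripper open.
Joint ranges: [-176.03, 176.03], [-82.01, 121.73], [-58.28, 71.71], [-173.87, 95.51], [-174.79, -0.11], [-173.66, 173.66]. Speed limits (degrees/s): [136.94, 136.94, 172.46, 180, 180, 180].

INTERFACE

Orientations are given as a 3x3 rotation matrix whose columns are the frame's x, y, z axes.
In Python, from rig import robot gives the robot as it stands. Calls block until the motion is done:
- robot.goto(position, orientation): joint-space move of the TCP to a pose.
- robot.servo_line(position, ori=None, speed=0.15): straight line of the TCP; ori=None keeps the orientation; speed is the mean speed in m/s.
- robot.movej(angles): joint-space move.
- robot.move_gripper(opening): opening from 0.0 (shut) to 1.0 (fully open); the grip force is fixed at half the most; returns when the fingers have stopped.
- robot.dwell(seconds).
- robot.ik(position, orientation): joint angles nearest the present ones, or None.
- robot.grab_frame(name): name is "scene" or "top" or "wrist"; returns (picture, depth): 384x512x3 uint8, red, green, blue; 384x512 float32, m along the optical axis (not along the pixel's ray), 0 where there is no reading.
- robot.camera_info(name): a dict with "vfov" (degrees; the focal length in pixels is half the picture's height over the tangent of half this angle, whatever the lens; pixels are square), "cx", "cy" (the principal point, pixels), "view" (4x4, takes a point from world to camera coordinates); the wrist camera has in their place "T_tool_cam" (4x4, takes a point from camera to tool coordinates, whose origin is the TCP and whose axes are the flange's). Camera axes: x right, y down, z forward; pixel columns grow to the right and rows downward; lengths in m; the calibration is good to about 2 mm. The wrist camera is an equidistant fisheye: a pixel r from the principal point sees the ray r / f radians off the axis. A picture is of the moment at which its call begins: read the wrist's pose just before it. camera_info takes no time and is no camera call.
A pose or a line that the arm cannot do raises robot.Unreachable and nothing moves.
- robot.job_done(): hands the job in, once; it reports no verdict.
Readings, each from a call of its own:
- robot.read_t(): time.
- robot.read_qpos(): joint angles.
- robot.read_qvel(): joint speeds.
- robot.read_effort(): joint torques, N m.
- robot.read_position(): TCP position.
- robot.read_tcp_rot(): TCP orientation.
- robot.read_force(): force on the tool from outside, world axes, zero at the start.
- robot.read_ft_torque(): the same for the moment, N m.
- robot.read_grip_width(): opening from 0.0 (shut) to 1.0 (fully open).
Only numpy, scipy, OpenCV 4.12 (cv2) and the standard library are available. Lean on these libraries where they do the work, as an engineer would, in place of code of your own. Each camera call takes 0.05 s, during which the arm holds its last target.

TASK

Start the three bench timers one after the other by pressing down the orange plunger on each, lightly, with a fingertip: first the timer beside the red-capped vial, then the one beside the white-capped vial, then the one beside the blue-capped vial. Push each plunger well past half-way in; it stays in once pressed. Leave the vials standing in their cups, and do not pick up or push about anything else on the bench.

Things in the scene. Friction and masses are not known exactly. Their poses are not given: they have to be found in the camera images.
- red_top (a point): top centre of the orange plunger of the timer beside the red-capped vial; it goes down with the plunger. Round head, 30 mm diameter, axis vertical; its top is 52 mm above the bench when up, 42 mm when fully in, 18 mm above the timer's white case (76 x 64 mm). The vial's axis stands 76 mm to the side of the plunger's axis. Timers look alike, are fixed, and swap places. Nothing within 100 mm of its axis rises over 83 mm
- red_plunger (a joint): how far the plunger of the timer beside the red-capped vial is pressed in: 0 m = up (start), 0.010 m = fully in against a hard stop. It slides straight down against about 2 N of friction plus a light damping (15 N per m/s), with no spring, and stays where it is left
- vial_red_center (a point): centre, half-way up, of the loose white vial with a red screw cap (32 mm diameter, 75 mm tall), standing in a shallow cup (rim 24 mm above the bench) of its timer; its underside is 8 mm above the bench, its centre 37 mm above that. Must stay standing there
- white_top (a point): top centre of the orange plunger of the timer beside the white-capped vial; it goes down with the plunger. Round head, 30 mm diameter, axis vertical; its top is 52 mm above the bench when up, 42 mm when fully in, 18 mm above the timer's white case (76 x 64 mm). The vial's axis stands 76 mm to the side of the plunger's axis. Timers look alike, are fixed, and swap places. Nothing within 100 mm of its axis rises over 83 mm
- white_plunger (a joint): how far the plunger of the timer beside the white-capped vial is pressed in: 0 m = up (start), 0.010 m = fully in against a hard stop. It slides straight down against about 2 N of friction plus a light damping (15 N per m/s), with no spring, and stays where it is left
- vial_white_center (a point): centre, half-way up, of the loose white vial with a white screw cap (27 mm diameter, 52 mm tall), standing in a shallow cup (rim 24 mm above the bench) of its timer; its underside is 8 mm above the bench, its centre 27 mm above that. Must stay standing there
- blue_top (a point): top centre of the orange plunger of the timer beside the blue-capped vial; it goes down with the plunger. Round head, 30 mm diameter, axis vertical; its top is 52 mm above the bench when up, 42 mm when fully in, 18 mm above the timer's white case (76 x 64 mm). The vial's axis stands 76 mm to the side of the plunger's axis. Timers look alike, are fixed, and swap places. Nothing within 100 mm of its axis rises over 83 mm
- blue_plunger (a joint): how far the plunger of the timer beside the blue-capped vial is pressed in: 0 m = up (start), 0.010 m = fully in against a hard stop. It slides straight down against about 2 N of friction plus a light damping (15 N per m/s), with no spring, and stays where it is left
- vial_blue_center (a point): centre, half-way up, of the loose white vial with a blue screw cap (27 mm diameter, 56 mm tall), standing in a shallow cup (rim 24 mm above the bench) of its timer; its underside is 8 mm above the bench, its centre 27 mm above that. Must stay standing there
- bottle_brown: loose brown bottle with black cap, 54 mm diameter, 125 mm tall; origin at the centre of its underside. Bystander
- beaker_small: loose small glass beaker, 66 x 57 mm, 69 mm tall; origin at the centre of its underside. Bystander
- tape: loose roll of tan tape lying flat, 96 mm diameter, 25 mm tall; origin at the centre of its underside. Bystander
- marker: loose marker pen lying flat, 17 x 135 x 16 mm, long axis along its y; origin at the centre of its underside. Bystander

How it is judged (in metres and radians):
On the way, in this order (a step that is already met when the one before it is completed fails the run):
1. the plunger beside the red-capped vial is in and the later ones are still up (value of joint red_plunger above 0.005 m and value of joint each of white_plunger, blue_plunger below 0.002 m), for 0.1 s.
2. the plunger beside the white-capped vial is in and the later ones are still up (value of joint each of red_plunger, white_plunger above 0.005 m and value of joint blue_plunger below 0.002 m), for 0.1 s.
3. the plunger beside the blue-capped vial is in (value of joint each of red_plunger, white_plunger, blue_plunger above 0.005 m), for 0.1 s.
At the end, for the whole second after the job is handed in: all three plungers are in by more than 5 of their 10 mm; the vials stand in their cups (moved under 12 mm, tilted under 0.3 rad); bottle, beaker, tape and marker are within 20 mm of where they stood (all of step 3 and distance of each of vial_red_center, vial_white_center, vial_blue_center from where it was at the start of the episode below 0.012 m and angle between each of vial_red_center, vial_white_center, vial_blue_center's own z axis and vertical below 0.3 rad and distance of each of bottle_brown, beaker_small, tape, marker from where it was at the start of the episode below 0.02 m); the robot touches nothing.
It fails at once if the timer beside the red-capped vial is pressed hard (over 20 N) (contact force between the fingers and timer_red above 20 N).
It fails at once if the timer beside the white-capped vial is pressed hard (over 20 N) (contact force between the fingers and timer_white above 20 N).
It fails at once if the timer beside the blue-capped vial is pressed hard (over 20 N) (contact force between the fingers and timer_blue above 20 N).
It fails at once if a vial is lifted, shifted over 12 mm or tipped over 0.3 rad, or another loose thing is moved over 20 mm (not (distance of each of vial_red_center, vial_white_center, vial_blue_center from where it was at the start of the episode below 0.012 m and angle between each of vial_red_center, vial_white_center, vial_blue_center's own z axis and vertical below 0.3 rad and distance of each of bottle_brown, beaker_small, tape, marker from where it was at the start of the episode below 0.02 m)).
It also fails if it takes over 53 s, if anything falls off the work surface, if the arm or the gripper's body presses on something with over 40 N, if the wrist force passes 120 N, or if a joint passes its speed limit or range.

## Working session

There is one attempt and no reset: what is moved stays moved. The work goes in short steps, each a Python script; the robot and the scene stay as the last script left them, time stands still between calls to the robot, and variables do not carry over. Pictures are saved under pics/ and viewed, and the job is handed in when it is done.

```bash
ls; mkdir -p pics; python3 - <<'E'
from rig import robot
import cv2, numpy as np
for n in ["scene","top"]:
    p,d=robot.grab_frame(n); cv2.imwrite(f"pics/{n}0.png",p[:,:,::-1]); np.savez(f"{n}0.npz",p=p,d=d)
    print(n,robot.camera_info(n))
print(robot.read_t(),robot.read_position())
E
```

```text
pics
scene {'vfov': 52.80362077734061, 'cx': 255.92106744184994, 'cy': 188.0763113607936, 'view': array([[ 0.54661976, -0.83722841,  0.01598223, -0.26406994],
       [-0.53746009, -0.36541154, -0.76000727,  0.33242448],
       [ 0.64213977,  0.40684519, -0.64971802,  0.84878111],
       [ 0.        ,  0.        ,  0.        ,  1.        ]])}
top {'vfov': 55.013843007126226, 'cx': 261.15884116049995, 'cy': 195.4858273802309, 'view': array([[-0.00561433, -0.9998908 , -0.0136701 ,  0.0395089 ],
       [-0.99288146,  0.00720037, -0.11888888,  0.50338953],
       [ 0.11897433,  0.01290531, -0.99281346,  1.42712544],
       [ 0.        ,  0.        ,  0.        ,  1.        ]])}
0.1 [0.2853911  0.61116735 0.19570549]
```

View pics/scene0.png

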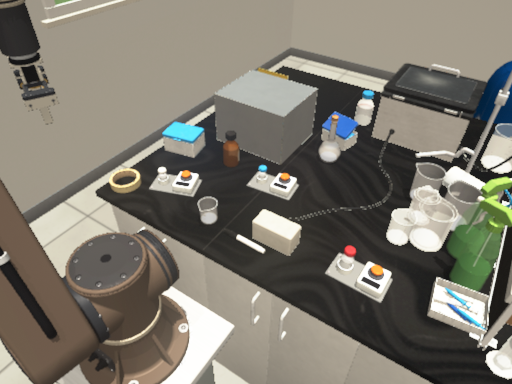

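View pics/top0.png

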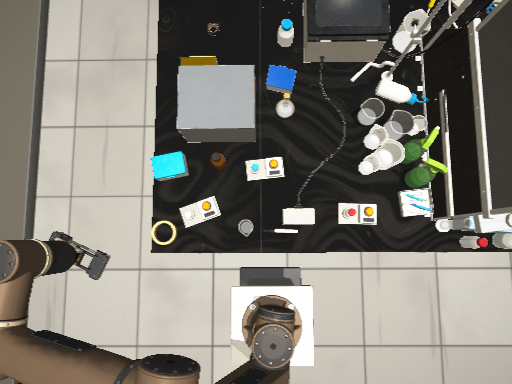

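The red-cap timer is on the right at about (368,211) in the top view. The white-cap timer is at about (207,206) and the blue-cap timer at about (273,164). Next I'll localise the plungers in both fixed cameras.

```bash
cat > h.py <<'E'
import numpy as np, cv2
def ray_at_z(info,u,v,z):
    f=192/np.tan(np.radians(info['vfov'])/2); V=info['view']; R=V[:3,:3]; t=V[:3,3]
    C=-R.T@t; d=R.T@np.array([(u-info['cx'])/f,(v-info['cy'])/f,1]); return C+d*(z-C[2])/d[2]
E
python3 - <<'E'
from rig import robot
from h import *
for n in ["scene","top"]:
    z=np.load(f"{n}0.npz"); p,d=z['p'],z['d']; info=robot.camera_info(n)
    hsv=cv2.cvtColor(p,cv2.COLOR_RGB2HSV)
    m=((hsv[...,0]>=8)&(hsv[...,0]<=22)&(hsv[...,1]>190)&(hsv[...,2]>140)).astype(np.uint8)
    k,l,s,c=cv2.connectedComponentsWithStats(m)
    f=192/np.tan(np.radians(info['vfov'])/2); V=info['view']
    for i in range(1,k):
        if s[i,4]<15: continue
        u,v=c[i]; ds=np.median(d[l==i]); X=np.linalg.inv(V)@np.array([(u-info['cx'])/f*ds,(v-info['cy'])/f*ds,ds,1])
        print(n,c[i].round(1),s[i],"z48:",ray_at_z(info,u,v,.048).round(4),"depth:",X[:3].round(4))
t=cv2.imread("pics/top0.png"); s=cv2.imread("pics/scene0.png")
a=[cv2.resize(t[y-30:y+30,x-40:x+40],(400,300),interpolation=cv2.INTER_NEAREST) for x,y in [(358,211),(207,211),(265,168)]]
a.append(cv2.resize(s[235:310,310:410],(400,300),interpolation=cv2.INTER_NEAREST))
cv2.imwrite("pics/crop.png",np.vstack([np.hstack(a[:2]),np.hstack(a[2:])]))
E
```

```text
(no output)
```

View pics/crop.png

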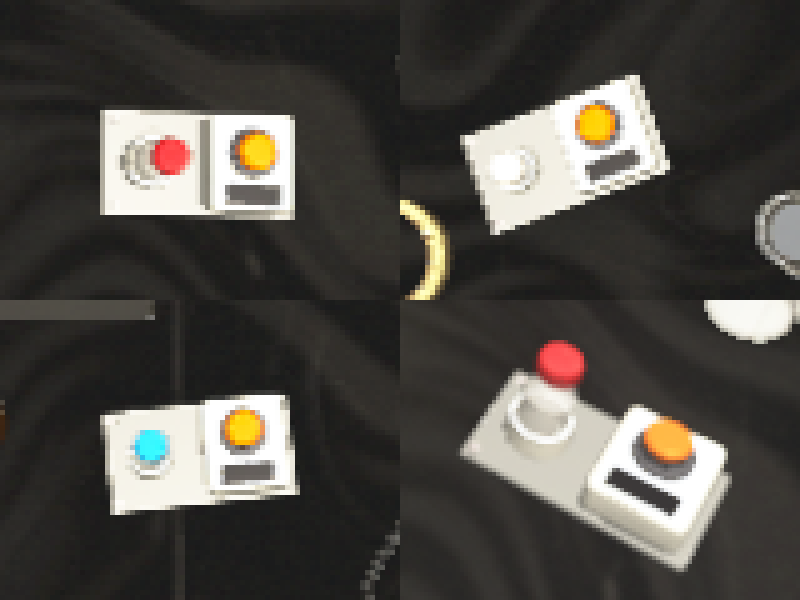

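```bash
python3 - <<'E'
from rig import robot
from h import *
for n in ["scene","top"]:
    z=np.load(f"{n}0.npz"); p,d=z['p'],z['d']; info=robot.camera_info(n)
    if n=="top": print(p[210,369],p[205,206])
    q=p.astype(int); m=((q[...,0]>180)&(q[...,2]<110)&(q[...,1]>90)&(q[...,1]<200)&(q[...,0]-q[...,1]>45)).astype(np.uint8)
    k,l,s,c=cv2.connectedComponentsWithStats(m)
    f=192/np.tan(np.radians(info['vfov'])/2); V=info['view']
    for i in range(1,k):
        if s[i,4]<15: continue
        u,v=c[i]; ds=np.median(d[l==i]); X=np.linalg.inv(V)@np.array([(u-info['cx'])/f*ds,(v-info['cy'])/f*ds,ds,1])
        print(n,c[i].round(1),s[i],"z50:",ray_at_z(info,u,v,.050).round(4),"depth:",X[:3].round(4))
E
```

```text
scene [185.6 173.2] [182 170   8   7  46] z50: [0.4634 0.2522 0.05  ] depth: [0.4629 0.2516 0.0506]
scene [284.7 175.9] [280 173  10   7  48] z50: [ 0.6278 -0.0126  0.05  ] depth: [ 0.6264 -0.0133  0.0512]
scene [350.9 250.5] [347 247   8   6  27] z50: [ 0.4586 -0.3046  0.05  ] depth: [ 0.4303 -0.3104  0.0816]
scene [376.8 269.6] [371 265  12  10  91] z50: [ 0.4371 -0.3807  0.05  ] depth: [ 0.4365 -0.3808  0.0507]
[255 218  29] [255 213   8]
top [273.  163.3] [270 160   8   7  21] z50: [ 0.6285 -0.0113  0.05  ] depth: [ 0.6286 -0.0114  0.0492]
top [206.3 205.5] [203 202   7   8  19] z50: [0.4637 0.25   0.05  ] depth: [0.4637 0.25   0.0499]
top [367.6 211.2] [365 207   8   8  17] z50: [ 0.437  -0.3751  0.05  ] depth: [ 0.437  -0.3751  0.0502]
```

```bash
python3 - <<'E'
from rig import robot
from h import *
n="top"
z=np.load(f"{n}0.npz"); p,d=z['p'],z['d']; info=robot.camera_info(n)
q=p.astype(int); m=((q[...,0]>170)&(q[...,2]<110)&(q[...,1]>90)&(q[...,0]-q[...,1]>20)).astype(np.uint8)
k,l,s,c=cv2.connectedComponentsWithStats(m)
for i in range(1,k):
    if s[i,4]>=15: print(c[i].round(1),s[i],ray_at_z(info,*c[i],.050).round(4))
for q in [0.1]:
    pass
R=np.array([[1,0,0],[0,-1,0],[0,0,-1.]])
print(robot.read_tcp_rot().round(2), robot.camera_info("wrist"))
for P in [(.437,-.379),(.463,.251),(.628,-.012)]:
  for a in (0,45,90,-45,-90,180):
    c,s=np.cos(np.radians(a)),np.sin(np.radians(a)); Rz=np.array([[c,-s,0],[s,c,0],[0,0,1]])
    j=robot.ik([*P,.12],Rz@R); print(P,a,None if j is None else np.round(j,0))
E
```

```text
[431.6   2.9] [429   0   7   7  31] [ 1.2974 -0.6727  0.05  ]
[286.3  95.1] [284  93   6   5  24] [ 0.9077 -0.0676  0.05  ]
[273.3 163.1] [270 160   8   7  47] [ 0.6292 -0.0124  0.05  ]
[205.7 205.4] [202 202   8   8  50] [0.464  0.2521 0.05  ]
[368.8 210.9] [365 207   8   8  48] [ 0.4383 -0.3797  0.05  ]
[[ 0.91 -0.42 -0.  ]
 [-0.42 -0.91 -0.  ]
 [ 0.    0.   -1.  ]] {'vfov': 65.70646984690485, 'cx': 254.59397904342757, 'cy': 195.67387644987002, 'T_tool_cam': array([[ 5.73502311e-04, -9.67466532e-01, -2.52998381e-01,
         6.74192345e-02],
       [ 9.99999604e-01,  3.82807884e-04,  8.02962720e-04,
        -1.16407874e-03],
       [-6.79989783e-04, -2.52998742e-01,  9.67466369e-01,
        -1.88581847e-01],
       [ 0.00000000e+00,  0.00000000e+00,  0.00000000e+00,
         1.00000000e+00]])}
(0.437, -0.379) 0 [-22.  15. -18.   0. -57. 112.]
(0.437, -0.379) 45 [-22.  15. -18.   0. -57. 157.]
(0.437, -0.379) 90 [ -22.   15.  -18.    0.  -57. -158.]
(0.437, -0.379) -45 [-22.  15. -18.   0. -57.  67.]
(0.437, -0.379) -90 [-22.  15. -18.   0. -57.  22.]
(0.437, -0.379) 180 [-22.  15. -18.   0. -57. -68.]
(0.463, 0.251) 0 [ 50.  10. -24.   0. -56.  40.]
(0.463, 0.251) 45 [ 50.  10. -24.   0. -56.  85.]
(0.463, 0.251) 90 [ 50.  10. -24.   0. -56. 130.]
(0.463, 0.251) -45 [ 50.  10. -24.   0. -56.  -5.]
(0.463, 0.251) -90 [ 50.  10. -24.   0. -56. -50.]
(0.463, 0.251) 180 [  50.   10.  -24.    0.  -56. -140.]
(0.628, -0.012) 0 [ 17.  19. -11.   0. -59.  73.]
(0.628, -0.012) 45 [ 17.  19. -11.   0. -59. 118.]
(0.628, -0.012) 90 [ 17.  19. -11.   0. -59. 163.]
(0.628, -0.012) -45 [ 17.  19. -11.   0. -59.  28.]
(0.628, -0.012) -90 [ 17.  19. -11.   0. -59. -17.]
(0.628, -0.012) 180 [  17.   19.  -11.    0.  -59. -107.]
```

Top and scene views agree to about 2 mm: red (0.438,-0.380), white (0.464,0.252), blue (0.629,-0.0125), depth z about 0.050. I'll shut the gripper, hover over red with the jaws across the vial direction, and check with the wrist camera.

```bash
cat >> h.py <<'E'
RD=np.array([[0,-1,0],[-1,0,0],[0,0,-1.]])  # tool x=-y, tool y=-x
P={'red':(.4378,-.3802),'white':(.4637,.2521),'blue':(.6285,-.0125)}
def wrist(robot,name,z=.05):
    T=np.eye(4); T[:3,3]=robot.read_position(); T[:3,:3]=robot.read_tcp_rot()
    p,d=robot.grab_frame("wrist"); i=robot.camera_info("wrist"); cv2.imwrite(f"pics/{name}.png",p[:,:,::-1])
    f=192/np.tan(np.radians(i['vfov'])/2); M=T@i['T_tool_cam']
    q=p.astype(int); m=((q[...,0]>170)&(q[...,2]<110)&(q[...,1]>90)&(q[...,0]-q[...,1]>20)).astype(np.uint8)
    k,l,s,c=cv2.connectedComponentsWithStats(m)
    for j in range(1,k):
        if s[j,4]<60: continue
        x,y=c[j][0]-i['cx'],c[j][1]-i['cy']; r=np.hypot(x,y); th=r/f
        v=M[:3,:3]@np.array([np.sin(th)*x/r,np.sin(th)*y/r,np.cos(th)]); C=M[:3,3]
        print(name,c[j].round(1),s[j],(C+v*(z-C[2])/v[2]).round(4))
E
python3 - <<'E'
from rig import robot
from h import *
robot.move_gripper(0.0); print(robot.read_t(),robot.read_grip_width())
robot.goto([*P['red'],.17],RD)
print(robot.read_t(),robot.read_position(),robot.read_force())
wrist(robot,"wr1")
E
```

```text
1.525 0.005676754280967659
5.025 [ 0.43825583 -0.37978015  0.16996576] [ 0.36943463 -0.47704412  0.11923934]
wr1 [254.2 183.1] [241 170  27  27 556] [ 0.4386 -0.3797  0.05  ]
wr1 [268.  256.9] [266 238   4  42  89] [ 0.4227 -0.2931  0.05  ]
```

View pics/wr1.png

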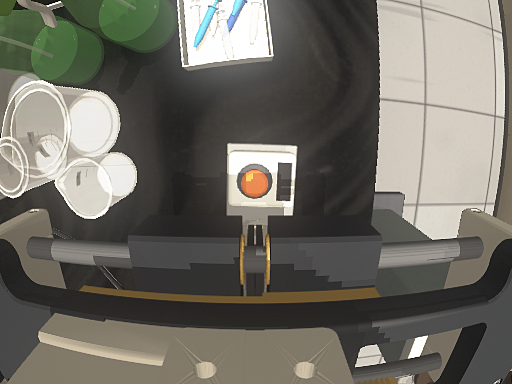

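The wrist view puts the red plunger at (254,183), which is (0.4386,-0.3797). That is within 1 mm of the target, and the shut fingertips are just below it in the frame. I'll press in small steps while reading the force.

```bash
cat >> h.py <<'E'
def press(robot,name,zend=.0445):
    x,y=P[name]
    robot.servo_line([x,y,.062],speed=.08)
    f0=robot.read_force()[2]; print(name,"t",robot.read_t(),"f0",round(f0,2))
    z=.056
    while True:
        robot.servo_line([x,y,z],speed=.015)
        pz=robot.read_position()[2]; F=robot.read_force()[2]-f0
        print("cmd",round(z,4),"z",round(pz,4),"F",round(F,2))
        if F>7 or z<=zend+1e-5: break
        z=max(z-.0015,zend)
    robot.servo_line([x,y,.16],speed=.1); print("t",robot.read_t())
E
python3 - <<'E'
from rig import robot
from h import *
press(robot,'red')
wrist(robot,"wr2",.043)
E
```

```text
red t 6.575 f0 1.4
cmd 0.056 z 0.0559 F -0.66
cmd 0.0545 z 0.0544 F -0.57
cmd 0.053 z 0.0529 F -2.02
cmd 0.0515 z 0.0514 F -1.89
cmd 0.05 z 0.0499 F -2.44
cmd 0.0485 z 0.0484 F -0.91
cmd 0.047 z 0.0469 F -1.44
cmd 0.0455 z 0.0454 F -1.0
cmd 0.0445 z 0.0444 F -1.36
t 10.4333
wr2 [253.2 185.2] [239 172  29  27 598] [ 0.4388 -0.3784  0.043 ]
wr2 [241.2 255.4] [240 239   4  41  82] [ 0.4524 -0.2969  0.043 ]
wr2 [268.3 263.2] [267 248   3  32  64] [ 0.4215 -0.2868  0.043 ]
```

View pics/wr2.png

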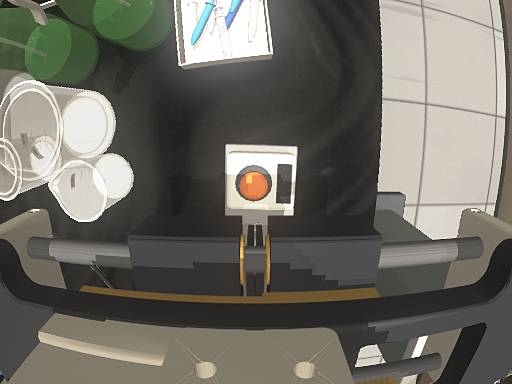

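The force readings are too noisy to confirm contact, so I'll measure the plunger height above the case in the depth images.

```bash
cat >> h.py <<'E'
def heights(robot,name,tag):
    T=np.eye(4); T[:3,3]=robot.read_position(); T[:3,:3]=robot.read_tcp_rot()
    p,d=robot.grab_frame("wrist"); i=robot.camera_info("wrist"); cv2.imwrite(f"pics/{tag}.png",p[:,:,::-1])
    f=192/np.tan(np.radians(i['vfov'])/2); M=T@i['T_tool_cam']
    v,u=np.mgrid[:384,:512]; x=u-i['cx']; y=v-i['cy']; r=np.hypot(x,y)+1e-9; th=r/f
    s=np.tan(th)/r; X=np.stack([x*s*d,y*s*d,d],-1)@M[:3,:3].T+M[:3,3]
    rho=np.hypot(X[...,0]-P[name][0],X[...,1]-P[name][1]); ok=(d>0)
    q=p.astype(int); org=(q[...,0]>140)&(q[...,2]<110)&(q[...,0]-q[...,1]>20)
    head=ok&(rho<.011)&org; case=ok&(rho>.021)&(rho<.036)&(q.min(-1)>170)
    h,c=np.median(X[head][:,2]),np.median(X[case][:,2]); print(tag,name,"head z",h.round(4),"case z",c.round(4),"diff",(h-c).round(4),head.sum(),case.sum())
E
python3 - <<'E'
from rig import robot
from h import *
heights(robot,'red','wr3')
for n in ["scene","top"]:
    z=np.load(f"{n}0.npz"); p0,d0=z['p'],z['d']; p,d=robot.grab_frame(n); cv2.imwrite(f"pics/{n}1.png",p[:,:,::-1])
    c={'scene':(377,270),'top':(369,211)}[n]; s=np.s_[c[1]-2:c[1]+3,c[0]-2:c[0]+3]
    print(n,np.median(d0[s]),np.median(d[s]))
print(robot.read_t())
E
```

```text
wr3 red head z 0.0524 case z 0.034 diff 0.0184 346 1672
scene 0.9403015 0.93982995
top 1.4221976 0.8373783
10.6333
```

View pics/scene1.png

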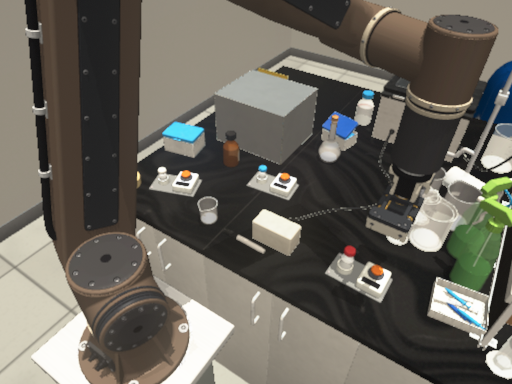

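Both depths say the red plunger is still up: head 18 mm above the case, scene depth unchanged. So the press missed, or didn't reach it. I'll project the reported TCP into the images to see which.

```bash
python3 - <<'E'
from rig import robot
from h import *
t=robot.read_position(); R=robot.read_tcp_rot(); print(t,robot.read_qpos(),robot.read_grip_width()); print(R.round(3))
for n in ["scene","top"]:
    i=robot.camera_info(n); f=192/np.tan(np.radians(i['vfov'])/2); p=cv2.imread(f"pics/{n}1.png")
    for k,b in enumerate((0,-.066,-.2)):
        X=i['view']@np.append(t+R[:,2]*b,1); u,v=X[0]/X[2]*f+i['cx'],X[1]/X[2]*f+i['cy']; print(n,b,u,v)
        cv2.circle(p,(int(u),int(v)),2,[(0,255,0),(255,0,255),(0,0,255)][k],-1)
    if n=="scene": a=cv2.resize(p[150:310,300:460],(560,560))
    else: a=cv2.resize(p[130:260,290:450],(560,455))
    cv2.imwrite(f"pics/{n}p.png",a)
i=robot.camera_info("wrist"); f=192/np.tan(np.radians(i['vfov'])/2); M=np.linalg.inv(i['T_tool_cam'])
for b in (0,-.019,-.05,.1):
    X=(M@[0,0,b,1])[:3]; r=np.hypot(X[0],X[1]); th=np.arctan2(r,X[2]); print("w",b,X[0]/r*th*f+i['cx'],X[1]/r*th*f+i['cy'])
p=cv2.imread("pics/wr3.png"); cv2.imwrite("pics/wr3c.png",cv2.resize(p[130:310,170:350],(576,576)))
E
```

```text
[ 0.43756435 -0.38009916  0.15942432] [-2.16572266e+01  1.32295108e+01 -1.46745201e+01 -2.71803357e-03
 -6.21548129e+01  2.16543266e+01] 0.004039837302234922
[[-0.    -1.    -0.001]
 [-1.     0.     0.   ]
 [-0.     0.001 -1.   ]]
scene 0 387.22412317210546 239.0995916437585
scene -0.066 394.53293735234786 218.31712010058055
scene -0.2 411.970150814899 168.7347413944124
top 0 377.4149724924434 208.724255553727
top -0.066 383.24817804177127 207.08599215115814
top -0.2 397.1955548193578 203.16885315385474
w 0 254.71556274788716 220.71022830244658
w -0.019 254.75215851077036 231.02674102113534
w -0.05 254.829800645411 252.93911064187952
w 0.1 254.59668355111472 187.24859212121524
```

View pics/scenep.png

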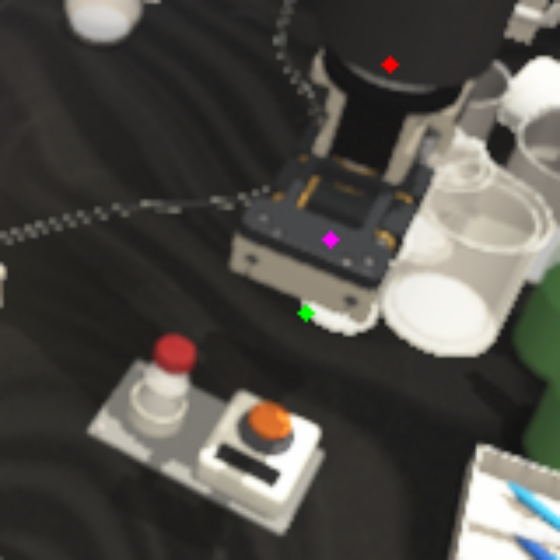

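View pics/wr3c.png

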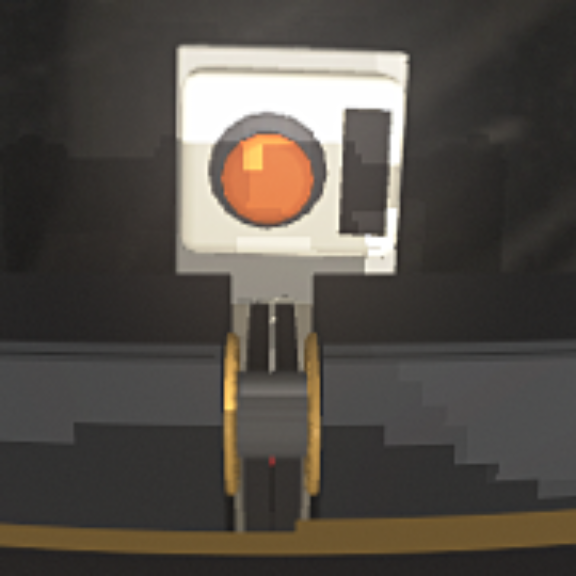

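The lateral alignment is good, but the fingertips show about 3 px lower than the projected TCP. The actual tips may therefore sit above the nominal TCP, so I'll measure that with the wrist depth.

```bash
python3 - <<'E'
from rig import robot
from h import *
p,d=robot.grab_frame("wrist"); i=robot.camera_info("wrist"); M=i['T_tool_cam']
f=192/np.tan(np.radians(i['vfov'])/2)
v,u=np.mgrid[:384,:512]; x=u-i['cx']; y=v-i['cy']; r=np.hypot(x,y)+1e-9; th=r/f
s=np.tan(th)/r; X=np.stack([x*s*d,y*s*d,d],-1)@M[:3,:3].T+M[:3,3]
for vv in range(216,246,2): print(vv,[ (X[vv,uu]*1000).round(0).astype(int).tolist() for uu in (247,250,252,257,259,262)])
print(p[224:240:4,245:266:2].mean(-1).round())
E
```

```text
216 [[-48, -9, 153], [-48, -5, 153], [-47, -3, 152], [-48, 3, 154], [-48, 5, 153], [-48, 9, 153]]
218 [[-51, -9, 153], [-50, -5, 152], [-50, -3, 153], [-50, 3, 153], [-51, 5, 154], [-51, 9, 153]]
220 [[-54, -9, 154], [-53, -6, 153], [-53, -3, 153], [-53, 3, 154], [-53, 5, 154], [-53, 9, 153]]
222 [[-56, -9, 154], [-56, -6, 153], [-56, -3, 154], [-55, 3, 153], [-56, 5, 153], [-56, 9, 153]]
224 [[-59, -9, 154], [-59, -6, 154], [-57, -3, 150], [-56, 3, 148], [67, 0, -189], [-57, 9, 149]]
226 [[10, -4, -37], [9, -3, -34], [9, -2, -33], [9, 1, -34], [9, 2, -34], [10, 4, -37]]
228 [[10, -4, -39], [8, -3, -36], [9, -2, -37], [8, 1, -36], [9, 2, -37], [10, 4, -40]]
230 [[9, -4, -40], [8, -3, -39], [9, -2, -39], [9, 1, -40], [8, 2, -38], [9, 4, -40]]
232 [[8, -4, -41], [8, -3, -42], [8, -1, -42], [9, 1, -43], [9, 2, -43], [8, 4, -40]]
234 [[8, -4, -44], [8, -3, -45], [8, -1, -44], [9, 1, -45], [9, 2, -45], [8, 4, -44]]
236 [[9, -4, -48], [9, -2, -48], [8, -1, -47], [8, 1, -47], [8, 2, -47], [9, 4, -48]]
238 [[9, -4, -51], [8, -2, -50], [8, -1, -50], [8, 1, -50], [8, 2, -50], [9, 4, -51]]
240 [[8, -4, -53], [9, -2, -53], [8, -1, -52], [9, 1, -53], [9, 2, -53], [9, 4, -53]]
242 [[9, -4, -56], [8, -2, -55], [9, -1, -57], [8, 1, -54], [9, 2, -55], [8, 3, -55]]
244 [[9, -4, -58], [9, -2, -58], [8, -1, -58], [8, 1, -57], [8, 2, -57], [8, 3, -57]]
[[126. 128. 124. 114. 122. 155. 125. 127. 120. 146. 147.]
 [120. 135.  46.  50.  38. 127.  46.  51.  40. 125. 123.]
 [121. 100.  46.  50.  40. 107.  46.  49.  44. 127. 123.]
 [114.  64.  44.  49.  40. 113.  43.  49.  42. 124.  90.]]
```

The wrist depth shows the finger front face (x = 9 mm) ending about 34 mm behind the nominal TCP. I'd expect a tip at z = 0 to show around row 216, and only bench is there. So shut, the fingertips are really shorter, or retracted. I'll look at the gripper closely from outside.

```bash
python3 - <<'E'
from rig import robot
from h import *
p=cv2.imread("pics/scene0.png")[40:140,0:100]; a=cv2.resize(p,(400,400),interpolation=cv2.INTER_CUBIC)
q=cv2.imread("pics/top1.png")[160:260,320:420]; b=cv2.resize(q,(400,400),interpolation=cv2.INTER_CUBIC)
cv2.imwrite("pics/gr.png",np.hstack([a,b]))
i=robot.camera_info("scene");f=192/np.tan(np.radians(i['vfov'])/2)
for z in (0,.033,.066):
  X=i['view']@[.2854,.6112,.1957+z,1]; print((X[0]/X[2]*f+i['cx'])*4,(X[1]/X[2]*f+i['cy']-40)*4)
E
```

```text
196.71425051569827 333.4262852338941
181.7733561284099 294.2522441885538
166.25562043816058 253.56576323880915
```

View pics/gr.png

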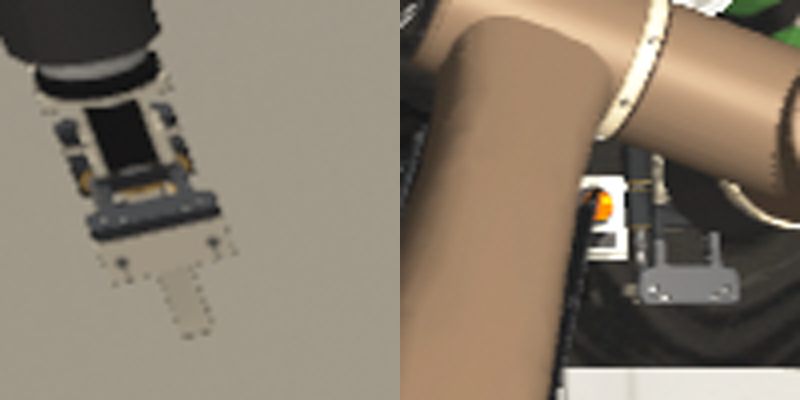

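```bash
python3 - <<'E'
from rig import robot
from h import *
p,d=robot.grab_frame("wrist"); i=robot.camera_info("wrist"); M=i['T_tool_cam']
f=192/np.tan(np.radians(i['vfov'])/2)
v,u=np.mgrid[:384,:512]; x=u-i['cx']; y=v-i['cy']; r=np.hypot(x,y)+1e-9; th=r/f
s=np.tan(th)/r; X=np.stack([x*s*d,y*s*d,d],-1)@M[:3,:3].T+M[:3,3]
for vv in range(200,300,8): print(vv,[ (X[vv,uu]*1000).round(0).astype(int).tolist() for uu in (150,200,230,245,250,270,320)])
g=np.clip(d/.4*255,0,255).astype(np.uint8)
cv2.imwrite("pics/wd.png",np.hstack([cv2.resize(p[150:310,170:350][:,:,::-1],(400,356)),cv2.resize(cv2.applyColorMap(g,2)[150:310,170:350],(400,356),interpolation=0)]))
E
```

```text
200 [[-30, -133, 160], [-29, -67, 159], [-20, -27, 126], [-20, -10, 126], [-19, -5, 122], [-20, 17, 126], [-30, 81, 159]]
208 [[-41, -134, 160], [-40, -68, 160], [-31, -28, 129], [-30, -11, 127], [-30, -5, 126], [-30, 17, 127], [-39, 81, 158]]
216 [[37, -34, -102], [38, -17, -102], [37, -8, -102], [-48, -12, 152], [-48, -5, 153], [38, 5, -103], [37, 20, -102]]
224 [[37, -31, -109], [37, -16, -108], [37, -7, -108], [-59, -12, 154], [-58, -6, 153], [37, 4, -109], [38, 18, -110]]
232 [[38, -29, -117], [37, -15, -115], [37, -7, -115], [10, -5, -46], [9, -3, -43], [37, 4, -114], [37, 17, -115]]
240 [[37, -27, -121], [37, -14, -120], [37, -6, -120], [7, -5, -49], [8, -2, -53], [36, 4, -116], [37, 17, -120]]
248 [[35, -27, -121], [35, -14, -121], [34, -7, -119], [31, -3, -110], [31, -2, -110], [34, 4, -118], [35, 17, -120]]
256 [[33, -27, -122], [33, -14, -120], [33, -6, -121], [29, -3, -113], [29, -1, -113], [32, 4, -118], [32, 17, -120]]
264 [[30, -29, -120], [30, -15, -120], [30, -7, -119], [27, -3, -113], [27, -1, -113], [30, 4, -120], [30, 17, -120]]
272 [[27, -29, -120], [28, -14, -121], [28, -7, -120], [4, -4, -77], [3, -2, -76], [28, 4, -119], [27, 17, -120]]
280 [[25, -29, -120], [25, -15, -120], [25, -7, -119], [0, -4, -77], [-1, -2, -76], [26, 4, -120], [25, 18, -119]]
288 [[22, -30, -120], [23, -15, -120], [23, -7, -121], [-4, -4, -77], [-5, -2, -76], [23, 4, -120], [22, 18, -119]]
296 [[22, -28, -124], [22, -15, -123], [22, -7, -122], [22, -3, -122], [22, -1, -122], [22, 4, -123], [22, 17, -123]]
```

View pics/wd.png

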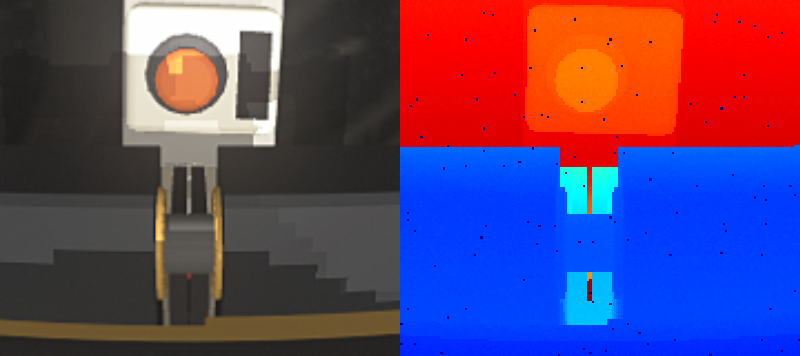

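```bash
python3 - <<'E'
from rig import robot
from h import *
t=np.array([.43756,-.3801,.15942])
i=robot.camera_info("scene");f=192/np.tan(np.radians(i['vfov'])/2)
for zb in (.066,.102):
  for dx in (-.0965,.0965):
    for dy in (-.039,.039):
      X=i['view']@np.append(t+[dx,dy,zb],1); print(zb,dx,dy,((X[0]/X[2]*f+i['cx']-300)*3.5).round(),((X[1]/X[2]*f+i['cy']-150)*3.5).round())
# scene depth at gripper
p,d=robot.grab_frame("scene"); V=np.linalg.inv(i['view'])
v,u=np.mgrid[:384,:512]; X=np.stack([(u-i['cx'])/f*d,(v-i['cy'])/f*d,d],-1)@V[:3,:3].T+V[:3,3]
m=(abs(X[...,0]-t[0])<.13)&(abs(X[...,1]-t[1])<.08)&(X[...,2]>.10)&(X[...,2]<.4)&(u>350)&(u<430)&(v>150)&(v<260)&(d>0)
zz=X[m][:,2]; print(np.sort(zz)[:40].round(3)); print(np.histogram(zz,bins=np.arange(.1,.42,.02)))
E
```

```text
0.066 -0.0965 -0.039 345.0 369.0
0.066 -0.0965 0.039 212.0 310.0
0.066 0.0965 -0.039 437.0 175.0
0.066 0.0965 0.039 319.0 131.0
0.102 -0.0965 -0.039 362.0 326.0
0.102 -0.0965 0.039 224.0 267.0
0.102 0.0965 -0.039 455.0 133.0
0.102 0.0965 0.039 333.0 89.0
[0.254 0.254 0.254 0.254 0.255 0.255 0.255 0.255 0.255 0.255 0.255 0.255
 0.255 0.255 0.256 0.256 0.256 0.256 0.256 0.256 0.256 0.256 0.256 0.257
 0.257 0.257 0.257 0.257 0.257 0.257 0.257 0.257 0.257 0.257 0.257 0.257
 0.257 0.257 0.257 0.257]
(array([   0,    0,    0,    0,    0,    0,    0,   91,  794, 1059,  219,
        224,  153,  262,  358]), array([0.1 , 0.12, 0.14, 0.16, 0.18, 0.2 , 0.22, 0.24, 0.26, 0.28, 0.3 ,
       0.32, 0.34, 0.36, 0.38, 0.4 ]))
```

The scene depth also puts the gripper body bottom at z≈0.255, about 0.1 m behind the reported TCP rather than 0.066. All of this says the real fingertip is about 31–34 mm short of the TCP: the wrist depth, the scene depth, and the press that met no contact. The arm got down without touching anything. I'll redo the red press with this offset, averaging the force and watching the plunger height in depth. I'll go in stages.

```bash
cat >> h.py <<'E'
def favg(robot,n=5):
    F=[]
    for _ in range(n): F.append(robot.read_force()[2]); robot.dwell(.02)
    return np.mean(F)
def step(robot,name,z,f0,sp=.02):
    robot.servo_line([*P[name],z],speed=sp); F=favg(robot)-f0
    print("z",round(z,4),round(robot.read_position()[2],4),"F",round(F,2),"t",round(robot.read_t(),2)); return F
E
python3 - <<'E'
from rig import robot
from h import *
robot.servo_line([*P['red'],.034],speed=.1); f0=favg(robot,8); print("f0",f0,robot.read_t())
for z in (.024,.0215,.0195,.018,.0165):
    F=step(robot,'red',z,f0)
    if F>1.2: break
heights(robot,'red','wr4')
open('f0','w').write(str(f0))
E
```

```text
f0 -0.06635469868671125 12.325
z 0.024 0.024 F 0.32 t 13.06
z 0.0215 0.0214 F 0.31 t 13.42
z 0.0195 0.0193 F 0.28 t 13.75
z 0.018 0.0179 F 0.27 t 14.08
z 0.0165 0.0164 F -0.14 t 14.42
wr4 red head z 0.0463 case z 0.0339 diff 0.0124 115 2776
```

View pics/wr4.png

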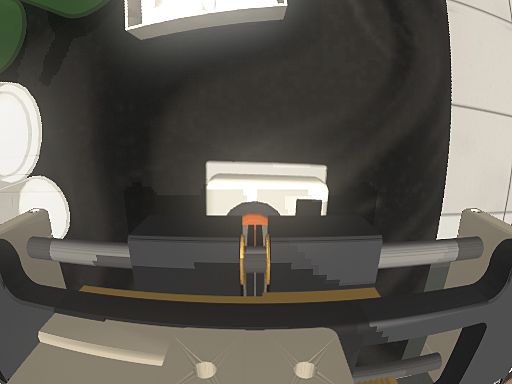

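The head now reads 0.0463, or 12.4 mm above the case, so it's already about 5.7 mm in. That makes the tip offset about 30 mm. I'll go 2 mm further, then lift and check.

```bash
python3 - <<'E'
from rig import robot
from h import *
f0=float(open('f0').read())
step(robot,'red',.0143,f0,.015)
heights(robot,'red','wr5')
robot.servo_line([*P['red'],.13],speed=.15)
heights(robot,'red','wr6')
p,d=robot.grab_frame("scene"); d0=np.load("scene0.npz")['d']; cv2.imwrite("pics/scene2.png",p[:,:,::-1])
s=np.s_[267:273,374:380]; print(np.median(d0[s]),np.median(d[s]),robot.read_t())
E
```

```text
z 0.0143 0.0142 F 0.23 t 14.85
wr5 red head z 0.0441 case z 0.0339 diff 0.0102 126 2879
wr6 red head z 0.0441 case z 0.034 diff 0.0101 408 1958
0.94074893 0.95084393 15.925
```

View pics/wr6.png

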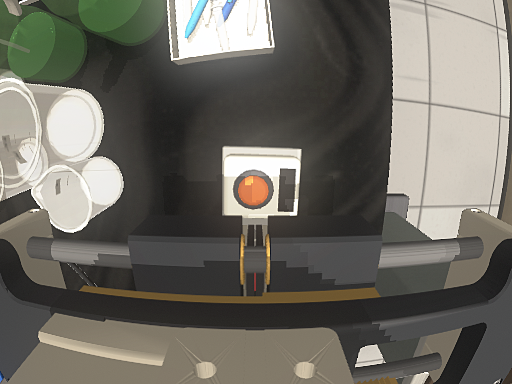

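Red is in by about 7.9 mm: wrist diff 18.4→10.1 mm, scene depth +10 mm. White is next, with the same offset.

```bash
cat >> h.py <<'E'
def full(robot,name,tag):
    robot.goto([*P[name],.15],RD); heights(robot,name,tag+'a'); wrist(robot,tag+'b')
    robot.servo_line([*P[name],.034],speed=.12); f0=favg(robot,8); print("t",robot.read_t())
    for z in (.023,.0195,.017,.0143):
        if step(robot,name,z,f0)>6: print("STOP force"); break
    robot.servo_line([*P[name],.14],speed=.15); heights(robot,name,tag+'c')
    print(robot.read_t())
E
python3 - <<'E'
from rig import robot
from h import *
full(robot,'white','w')
E
```

```text
wa white head z 0.0524 case z 0.0341 diff 0.0183 356 1980
wb [255.  190.2] [241 176  29  29 627] [0.4635 0.2544 0.05  ]
wb [241.4 258.7] [240 237   5  47 121] [0.4783 0.3303 0.05  ]
wb [267.7 262.2] [266 237   4  47 109] [0.4498 0.3347 0.05  ]
t 19.5333
z 0.023 0.023 F -0.23 t 20.32
z 0.0195 0.0194 F -0.34 t 20.73
z 0.017 0.0169 F -0.36 t 21.08
z 0.0143 0.0142 F -0.04 t 21.45
wc white head z 0.044 case z 0.0341 diff 0.0099 370 2091
22.4917
```

View pics/wc.png

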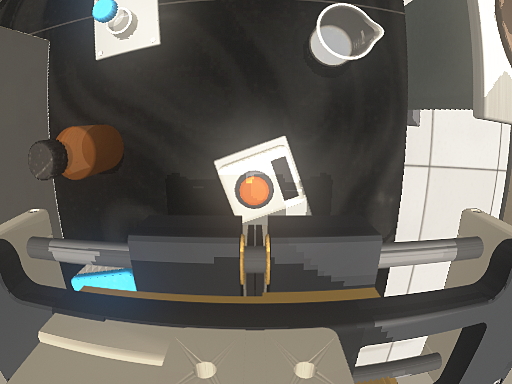

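White is in by 8 mm and the bottle and beaker are untouched. Blue is next, transiting higher to clear the box.

```bash
python3 - <<'E'
from rig import robot
from h import *
robot.servo_line([*P['white'],.20],speed=.2)
robot.goto([*P['blue'],.20],RD)
full(robot,'blue','b')
robot.servo_line([*P['blue'],.22],speed=.2)
robot.goto([.45,-.05,.25],RD)
robot.dwell(.3)
for n in ("scene","top"):
    p,d=robot.grab_frame(n); cv2.imwrite(f"pics/{n}9.png",p[:,:,::-1])
print(robot.read_t(),robot.read_force())
E
```

```text
ba blue head z 0.0523 case z 0.0341 diff 0.0182 328 2110
bb [254.7 188.6] [240 174  30  29 608] [ 0.6287 -0.01    0.05  ]
bb [241.3 258.7] [240 237   4  47 128] [0.643  0.0679 0.05  ]
bb [267.8 261.1] [266 238   4  46 121] [0.6142 0.0708 0.05  ]
bb [365.6 361. ] [356 356  19  11 144] [0.4687 0.2422 0.05  ]
t 25.8
z 0.023 0.0231 F 0.03 t 26.58
z 0.0195 0.0194 F 0.0 t 26.99
z 0.017 0.0168 F -0.63 t 27.35
z 0.0143 0.0142 F 0.27 t 27.72
bc blue head z 0.044 case z 0.0341 diff 0.0099 359 2114
28.7583
30.475 [ 0.22688993 -0.48083777 -0.44648804]
```

View pics/scene9.png

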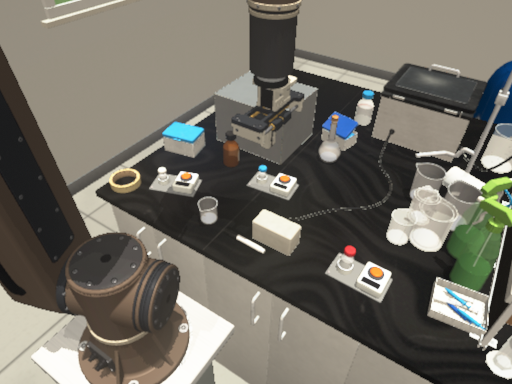

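View pics/bc.png

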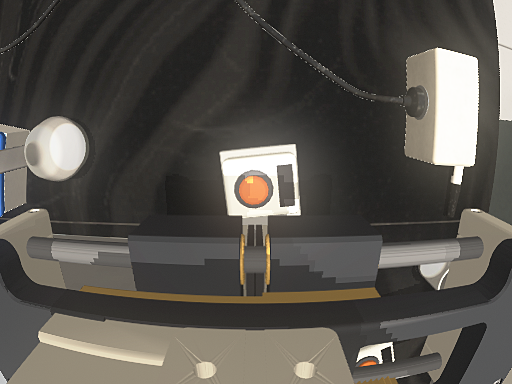

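View pics/top9.png

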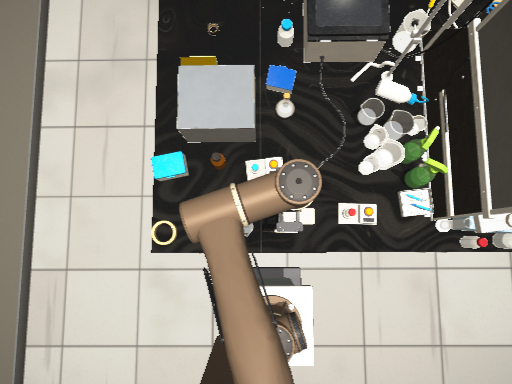

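All three plungers are in. The vials are upright at their original pixels, and the bottle, beaker, tape and marker look unmoved in the scene view. The gripper is high and clear of everything, so I'm handing in.

```bash
python3 -c "
from rig import robot
robot.job_done(); print(robot.read_t())"
```

```text
the job is handed in; nothing more can be done
the job is handed in; nothing more can be done
```

I pressed the three plungers in order (red, white, blue) with the shut fingertips, and handed the job in at about 30.5 s of the 53 s allowed.

**Plungers:** In the wrist depth images, each head dropped from about 18.3 mm to about 10 mm above its case. That puts all three plungers about 8 mm in.

**Vials and other objects:** In the last scene image the vials are upright in their cups, and the bottle, beaker, tape and marker look unmoved. I judged that by eye and did not measure it. The gripper was clear of everything at hand-in.

**What disagreed:**
- **Fingertip position:** The real fingertips sit about 30 mm short of the reported TCP. My first descent on red therefore stopped in the air without touching anything. I spotted this in the depth images and corrected for it on all three presses.
- **Force readings:** The wrist force was too noisy to show the contact, about 0.6 N or less each time it was read at a stop on the three presses. I set how far in to press from depth, stopping about 2 mm before the hard stop. I saw no sign of the 20 N limit being reached, but the peak force during the motion was not measured.

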